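# Close up the sample box

### The arm

A 6-joint arm with a two-finger parallel gripper is mounted at the origin on the work surface. World frame = base frame: x ahead of the robot, y to its left, z up, the work surface at z = 0. Lengths are in m, angles in rad, forces in N, time in s.
With the tool pointing down it reaches from about 0.375 to 0.925 m from the base axis. Payload 5.7 kg.
Tool frame: the origin (TCP) lies between the finger pads; the fingertips stand 25 mm ahead of it and the grasp point (between the pads) lies 6 mm ahead of it; z points along the fingers, y is the direction in which the jaws open and shut (so a half turn about z gives the same grasp; the last joint's range is limited). The gripper opens to 85 mm and grips with 20 to 120 N. Pads are 22 mm wide; open, the fingers measure 114 mm over their backs; the gripper's body (76 mm by 85 mm) begins 54 mm behind the grasp point. The pads swing forward as they close: fully open they stand 13 mm farther back than shut.
Start: joints at [-0.115, 0.359, 1.51, -0, 1.272, -0.115], TCP at [0.6, -0, 0.256] pointing down, gripper open.
Joint ranges: [-2.97, 2.97], [-1.01, 2.36], [0.21, 2.38], [-0.96, 4.11], [0.2, 2.71], [-2.98, 2.98]. Speed limits (rad/s): [2.39, 2.39, 3.14, 3.14, 3.14, 3.14].

### API

Orientations are given as a rotation vector (axis times angle).
In Python, from bench import state, snapshot, camera_params, sign_off, boxes_of, regions_of, place_of gives the robot as it stands.
- The arm moves only by the tool step_arm, never from a script. Its arguments are lists of equal length, an entry for each row: "dp": the shift along the tool's x, y, z in units of 25 mm (1.0 is 25 mm), a list of three; "roll": the turn about the tool's z in units of 6 degrees (1.0 is 6 degrees); "grip": the gripper command: -1 is shut, 1 is fully open, values between are in proportion. In form: {"dp": [[x, y, z], ...], "roll": [roll, ...], "grip": [grip, ...]}. A call has 1 to 20 rows; each row shifts and turns the pose as measured when the row begins, along the tool's axes as they then stand; what a row does not reach is not made up. A row lasts 1/10 s, in which the tool goes at most 50 mm and 8.59 degrees, less where a joint would pass 70% of its speed; a pose out of reach is approached as far as the arm can. A call is refused whole if a number of a shift passes 1 or a number of a turn 1, either way. A call with a gripper value outside its range is refused whole. The fingers move at their own pace and stop on an object; "squeeze" is the grip in N (left out, the last holds). Time passes only in rows, so rows that do not move let the fingers close. It gives the time, the measured TCP pose, the force and the opening at its end, in the units of the state.
- state(): the state, without advancing time (a new reading comes with each control period).
- snapshot(name): name is "scene" or "side" or "wrist"; returns (picture, depth): 480x640x3 uint8, blue, green, red; 480x640 float32, m along the optical axis (not along the pixel's ray), 0 where there is no reading.
- camera_params(name): a dict with "fovy" (degrees; the focal length in pixels is half the picture's height over the tangent of half this angle, whatever the lens; pixels are square), "cx", "cy" (the principal point, pixels), "R" (3x3) and "t" (3): a world point X has camera coordinates R X + t. Camera axes: x right, y down, z forward; pixel columns grow to the right and rows downward; lengths in m; the calibration is good to about 2 mm. A picture is of the moment at which its call begins: read the wrist's pose just before it. camera_params takes no time and is no camera call; for the wrist camera it gives the pose at the moment of the call.
- sign_off(): hands the job in, once; it reports no verdict.
Trained networks look in the newest picture that a camera, given by its name, has taken for a name from the list of things; names that differ only in an ending like _2 or _b are one class to them, and where a whole thing is asked for, a point or a joint stands for the part that bears it (a point fixed in the world has none). Each returns a list of dicts, best first, with "confidence" (0 to 1); they miss things now and then, are a little off and sometimes report something else, mostly with a low value. They report only what shows in the picture. A call takes as long as a camera call.
- boxes_of(label, camera): "xyz" ([x, y, z] in m, in the coordinates of the camera as it stood for that picture, good to about 4 mm: the middle of the surface that is visible of it).
- regions_of(label, camera): "pixels" (480x640 bool, what is visible of it).
- place_of(label, camera): "xyz" ([x, y, z] in m, in the coordinates of the camera as it stood for that picture, good to about 4 mm: a listed point, or the origin of a listed thing).
The state is a dict: "clock": time; "qpos": joint angles; "qd": joint speeds; "tau": joint torques, N m; "tcp_pos": TCP position; "tool_rot": TCP orientation; "wrist_force": force on the tool from outside, world axes, zero at the start; "torque": the same for the moment, N m; "grip_width": finger opening in m.
Only numpy, scipy, OpenCV 4.12 (cv2) and the standard library are available. Lean on these libraries where they do the work, as an engineer would, in place of code of your own. Each camera call takes 0.05 s, during which the arm holds its last target. There are 200 camera calls.

### The job

Close up the lime green sample box: push the upright yellow hold-down flap over until it lies flat above the vials, and only then push the white cover over and fully shut on top of it. Leave the vials standing in their holes and everything else on the bench where it is.

Things in the scene. Friction and masses are not known exactly. Their poses are not given: they have to be found in the camera images.
- case: Lime green sample box fixed to the bench, 180 (x) x 210 (y) x 70 mm high to the rim, foot 190 x 220 mm. Origin: centre of its underside, on the bench; z up. Cover hinged along the +x rim, flap inside the -x wall; both hinge lines run along y. Its +x (cover hinge) lies to the robot's left, its +y towards the robot, give or take 30 degrees. Inside, under the flap, a white rack with 8 holes.
- flap (a joint): Yellow flap, a plate 112 mm (hinge to free edge) x 190 x 6 mm. Angle in rad: 0 = folded down flat over the vials (top face 64 mm above the bench, 6 mm below the rim), pi/2 = upright, stop at 1.62. Starts near upright (1.35 to 1.58), folds towards the box's +x. Its stiff hinge keeps it at any angle; about 1 N at the free edge moves it.
- flap_hinge (a point): Middle of the flap's hinge line: 82 mm to -x of the box's centre, 61 mm above the bench, mid-thickness of the flap. Its frame turns with the flap: x from the hinge to the free edge.
- flap_edge (a point): Middle of the flap's free edge (mid-thickness), 112 mm from the flap's hinge.
- cover (a joint): White cover, a plate 184 mm (hinge to free edge) x 214 x 8 mm, with a small grey lip at the free edge. Angle in rad: 0 = shut on the rim (top face 78.5 mm above the bench), pi/2 = upright, stop at 1.95 (leaning outwards). Starts at 1.45 to 1.85, shuts towards the box's -x. Its stiff hinge keeps it at any angle; 1 to 3 N at the free edge moves it. It cannot shut over an upright flap.
- cover_hinge (a point): Middle of the cover's hinge line, at the cover's underside: 90 mm to +x of the box's centre, 70.5 mm above the bench. Its frame turns with the cover: -x from the hinge to the free edge, z out of the outer face.
- cover_edge (a point): Middle of the cover's free edge on its outer (top when shut) face, 184 mm from the hinge line along the plate.
- vial_a_center (a point): Centre of a loose capped vial (red cap), 21 mm diameter x 42 mm high, standing in a rack hole; its foot is 11 mm and its top 53 mm above the bench.
- vial_b_center (a point): Centre of the same kind of vial with a blue cap, in another hole.
- vial_c_center (a point): Centre of the same kind of vial with a green cap, in another hole.
- spare_vial_center (a point): Centre of the same kind of vial with an orange cap, standing on the bench on the robot's side of the box. Leave alone.
- reagent_center (a point): Centre of a loose reagent jar with yellow label and green cap, 48 mm diameter x 75 mm high, standing on the bench on the far side of the box. Leave alone.
- timer: White bench timer lying on the right, 60 x 60 x 18 mm; origin under its centre. Leave alone.
- tip_box: Orange pipette tip box with pale top, 85 x 120 x 75 mm, to the right; origin under its centre. Leave alone.
- marker: Black and orange marker pen lying to the left, 135 mm long (along its x, from -45 to +90 mm of its origin), 15 mm thick; origin on the bench. Leave alone.

How it is judged:
By the outcome, as a careful person would: the job done as asked, in the order asked, and still so for the second after the job is handed in, with the robot touching nothing.
It also fails if it takes over 54 s, if anything falls off the work surface, if the arm or the gripper's body presses on something with over 40 N, if the wrist force passes 120 N, or if a joint passes its speed limit or range.

## Working session

There is one attempt and no reset: what is moved stays moved. The work goes in short steps, Python scripts to look and compute and a tool call to move; the robot and the scene stay as the last step left them, time stands still between calls to the robot, and variables do not carry over. Pictures are saved under pics/ and viewed, about 8 in all and at most 12, crops included, and the job is handed in when it is done.

Besides the shell and the picture viewer there is one more tool, called after "Request:" in YAML: its name, and indented under it one key for each argument. step_arm: Moves the arm, as the interface text tells. Its arguments: {"type":"object","properties":{"dp":{"type":"array"},"roll":{"type":"array"},"grip":{"type":"array"},"squeeze":{"type":"number"}},"required":["dp","roll","grip"]}

```bash
mkdir -p pics; cat > h.py <<'E'
import numpy as np, cv2
from bench import *
def w(cam,p):
    c=camera_params(cam); return np.array(c["R"]).T@(np.array(p)-np.array(c["t"]))
def look(cam,labels):
    for l in labels:
        r=place_of(l,cam)
        print(cam,l,[(np.round(w(cam,d["xyz"]),4).tolist(),round(d["confidence"],2)) for d in r[:2]])
E
python3 - <<'E'
from h import *
print(state())
L=["case","flap_hinge","flap_edge","cover_hinge","cover_edge","vial_a_center","vial_b_center","vial_c_center","spare_vial_center","reagent_center","timer","tip_box","marker"]
ims=[]
for c in ["scene","side"]:
    im,d=snapshot(c); ims.append(im); look(c,L)
cv2.imwrite("pics/a.png",cv2.resize(np.vstack(ims),None,fx=.62,fy=.62))
cv2.imwrite("pics/a_scene.png",ims[0])
E
```

```text
{'clock': 0.0, 'qpos': array([-1.15101361e-01,  3.59560653e-01,  1.51144420e+00,  2.75895491e-05,
        1.27253176e+00, -1.15089448e-01]), 'qd': array([-0.00142838, -0.00326378,  0.00054321,  0.00016095, -0.00036781,
       -0.00076801]), 'tau': array([ 1.96551155e-03, -5.27614331e+01, -2.78626120e+01, -6.37880498e-05,
        1.32890840e-02, -2.81424428e-05]), 'tcp_pos': array([5.99349558e-01, 7.59455786e-05, 2.55415955e-01]), 'tool_rot': array([-2.22037458e+00, -2.22033007e+00,  1.86357959e-03]), 'wrist_force': array([-0.30097706, -0.05743143, -0.54228242]), 'torque': array([ 0.02157806, -0.0203555 ,  0.03266594]), 'grip_width': 0.08554143121669934}
scene case [([0.5082, 0.098, 0.0029], 0.96), ([0.6782, 0.0633, 0.0365], 0.26)]
scene flap_hinge [([0.522, 0.0181, 0.0622], 0.75)]
scene flap_edge [([0.5257, 0.0235, 0.1729], 0.95)]
scene cover_hinge [([0.5018, 0.1886, 0.071], 0.72)]
scene cover_edge [([0.4859, 0.2206, 0.251], 0.83), ([0.6776, 0.0628, 0.0349], 0.68)]
scene vial_a_center [([0.5825, 0.0509, 0.0308], 0.37)]
scene vial_b_center [([0.4886, 0.0922, 0.032], 0.59)]
scene vial_c_center [([0.4569, 0.0295, 0.0314], 0.57)]
scene spare_vial_center [([0.3557, 0.034, 0.0253], 0.41)]
scene reagent_center [([0.6775, 0.0619, 0.0367], 0.67)]
scene timer [([0.4146, -0.381, 0.0016], 0.84)]
scene tip_box []
scene marker [([0.3916, 0.4233, -0.0006], 0.93)]
side case [([0.5103, 0.0985, -0.0033], 0.71)]
side flap_hinge [([0.5223, 0.0145, 0.0601], 0.79)]
side flap_edge [([0.5184, 0.0222, 0.1747], 0.96)]
side cover_hinge [([0.4949, 0.1879, 0.0692], 0.77)]
side cover_edge [([0.4842, 0.2254, 0.2526], 0.81)]
side vial_a_center []
side vial_b_center []
side vial_c_center []
side spare_vial_center [([0.3571, 0.0316, 0.0206], 0.49)]
side reagent_center [([0.6732, 0.0623, 0.0351], 0.89)]
side timer [([0.4133, -0.3798, 0.0015], 0.79)]
side tip_box [([0.5458, -0.446, -0.0018], 0.95)]
side marker [([0.3873, 0.4198, -0.0002], 0.48)]
```

View pics/a.png

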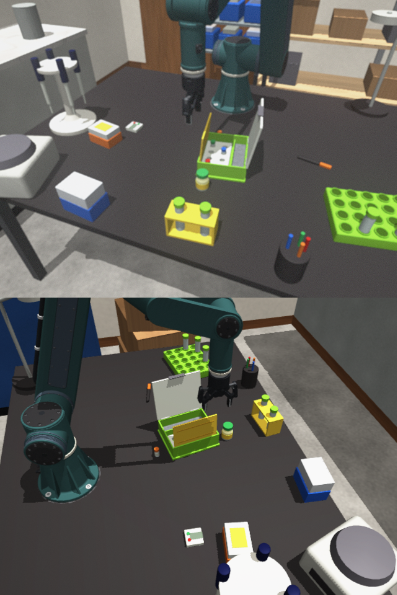

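The scene picture shows the box at about (225,150) with the flap upright on its right side and the cover leaning outwards. The networks' positions agree with this: the box is centred near (0.509, 0.098) with yaw about 98°. I'll shut the fingers, move to the −x side of the flap and go down.

Request:
step_arm:
  dp:
    - [-0.4,-0.8,0]
    - [-0.4,-0.8,0]
    - [-0.3,-0.8,0]
    - [0,-0.5,0]
    - [0,0,0]
    - [0,0,0.8]
    - [0,0,0.8]
    - [0,0,0.8]
    - [0,0,0.8]
    - [0,0,0]
  roll: [0,0,0,0,-0.7,-0.6,0,0,0,0]
  grip: [-1,-1,-1,-1,-1,-1,-1,-1,-1,-1]
  squeeze: 30

```text
clock: 2.4
tcp_pos: [0.5276, -0.0268, 0.1759]
tool_rot: [2.055, 2.369, 0.008]
wrist_force: [-1.1, -0.1, -0.5]
grip_width: 0.0
```

```bash
cat >> h.py <<'E'
C=np.array([.509,.0983]); EX=np.array([-.139,.990]); EY=np.array([-.990,-.139])
def box(p): d=np.array(p)[:2]-C; return np.round([1e3*d@EX,1e3*d@EY,1e3*p[2]],1)
def st():
    s=state(); from scipy.spatial.transform import Rotation as R
    m=R.from_rotvec(s["tool_rot"]).as_matrix()
    print("t",round(s["clock"],2),"box tcp",box(s["tcp_pos"]),"F",np.round(s["wrist_force"],1),"w",round(s["grip_width"],4),"toolx",np.round(m[:,0],3),"z",np.round(m[:,2],3))
E
python3 - <<'E'
from h import *
st()
i1,_=snapshot("scene"); i2,_=snapshot("side")
cv2.imwrite("pics/b.png",np.hstack([cv2.resize(i1[120:330,260:500],(400,350)),cv2.resize(i2[100:280,220:425],(400,350))]))
E
```

```text
t 2.4 box tcp [-126.4   -1.   175.9] F [-1.1 -0.1 -0.5] w 0.0 toolx [-0.141  0.99  -0.001] z [ 0.008  0.    -1.   ]
```

View pics/b.png

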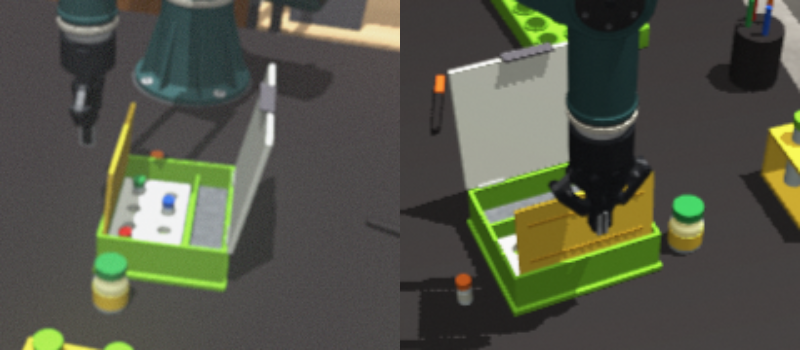

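Request:
step_arm:
  dp:
    - [0.6,0,0]
    - [0.6,0,0]
    - [0.47,0,0.05]
    - [0.47,0,0.05]
    - [0.44,0,0.17]
    - [0.44,0,0.17]
    - [0.38,0,0.27]
    - [0.38,0,0.27]
    - [0.3,0,0.36]
    - [0.3,0,0.36]
    - [0,0,0]
  roll: [0,0,0,0,0,0,0,0,0,0,0]
  grip: [-1,-1,-1,-1,-1,-1,-1,-1,-1,-1,-1]

```text
clock: 3.6
tcp_pos: [0.5152, 0.0918, 0.1352]
tool_rot: [2.047, 2.364, 0.017]
wrist_force: [-0.5, 0.5, 0.7]
grip_width: 0.0001
```

```bash
python3 - <<'E'
from h import *
st()
i1,_=snapshot("scene"); look("scene",["flap_edge"]); i2,_=snapshot("side"); look("side",["flap_edge"])
cv2.imwrite("pics/c.png",np.hstack([cv2.resize(i1[120:330,260:500],(400,350)),cv2.resize(i2[100:280,220:425],(400,350))]))
E
```

```text
t 3.6 box tcp [ -7.3  -5.3 135.2] F [-0.5  0.5  0.7] w 0.0001 toolx [-0.143  0.99  -0.004] z [ 0.018 -0.001 -1.   ]
scene flap_edge [([0.5106, 0.1103, 0.1083], 0.83)]
side flap_edge [([0.5066, 0.112, 0.1144], 0.86)]
```

View pics/c.png

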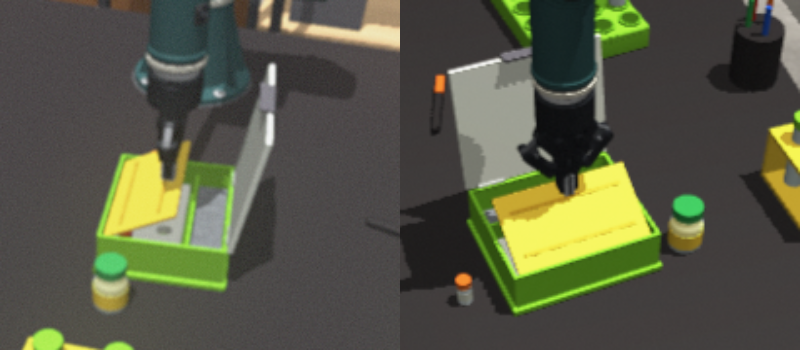

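Flap is at about 30° and the tips are on it. Now I'll press it down gently.

Request:
step_arm:
  dp:
    - [0,0,0.45]
    - [0,0,0.45]
    - [0,0,0.45]
    - [0,0,0.35]
    - [0,0,0.1]
    - [0,0,0.1]
    - [0,0,0.05]
  roll: [0,0,0,0,0,0,0]
  grip: [-1,-1,-1,-1,-1,-1,-1]

```text
clock: 4.5
tcp_pos: [0.5192, 0.0897, 0.0886]
tool_rot: [2.048, 2.357, 0.023]
wrist_force: [-7.4, -0.6, 24.7]
grip_width: 0.0004
```

```bash
python3 - <<'E'
from h import *
st()
E
```

```text
t 4.5 box tcp [-9.9 -8.9 88.6] F [-7.4 -0.6 24.7] w 0.0004 toolx [-0.14   0.99  -0.005] z [ 0.024 -0.001 -1.   ]
```

Request:
step_arm:
  dp:
    - [0,0,-0.3]
    - [0,0,-0.9]
    - [0,0,-0.9]
    - [0,0,-0.9]
    - [0,0,-0.9]
    - [0,0,-0.9]
    - [0,0,-0.9]
    - [0,0,-0.9]
    - [0,0,-0.9]
    - [0,0,-0.9]
    - [0,0,-0.5]
    - [0,0,0]
  roll: [0,0,0,0,0,0,0,0,0,0,0,0]
  grip: [-1,-1,-1,-1,-1,-1,-1,-1,-1,-1,-1,-1]

```text
clock: 5.7
tcp_pos: [0.5124, 0.0894, 0.3196]
tool_rot: [2.048, 2.359, 0.019]
wrist_force: [-0.1, 0.8, -0.5]
grip_width: -0.0001
```

```bash
python3 - <<'E'
from h import *
st()
i1,_=snapshot("scene"); look("scene",["flap_edge","flap_hinge","cover_edge","cover_hinge"]); i2,_=snapshot("side"); look("side",["flap_edge","flap_hinge","cover_edge","cover_hinge"])
cv2.imwrite("pics/d.png",np.hstack([cv2.resize(i1[120:330,260:500],(400,350)),cv2.resize(i2[100:280,220:425],(400,350))]))
E
```

```text
t 5.7 box tcp [ -9.3  -2.1 319.6] F [-0.1  0.8 -0.5] w -0.0001 toolx [-0.14   0.99  -0.006] z [ 0.021 -0.003 -1.   ]
scene flap_edge [([0.5116, 0.1251, 0.0593], 0.84), ([0.5218, 0.0168, 0.061], 0.55)]
scene flap_hinge [([0.5222, 0.0157, 0.0599], 0.98)]
scene cover_edge [([0.4905, 0.221, 0.2483], 0.77)]
scene cover_hinge [([0.4994, 0.1855, 0.0703], 0.89), ([0.522, 0.0149, 0.0615], 0.3)]
side flap_edge [([0.5017, 0.1236, 0.0611], 0.67)]
side flap_hinge [([0.522, 0.0183, 0.0585], 0.61)]
side cover_edge [([0.4859, 0.2268, 0.2517], 0.85)]
side cover_hinge [([0.4941, 0.1864, 0.0642], 0.77)]
```

View pics/d.png

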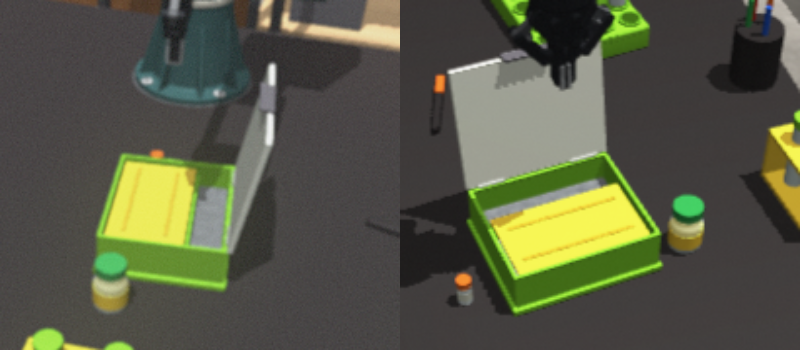

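The flap now lies flat: its edge is at z ≈ 0.060 and it was pressed with 25 N against its stop. Next I'll go over and behind the cover.

Request:
step_arm:
  dp:
    - [0.5,0,0]
    - [0.9,0,0]
    - [0.9,0,0]
    - [0.9,0,0]
    - [0.9,0,0]
    - [0.9,0,0]
    - [0.9,0,0]
    - [0.9,0,0]
    - [0.8,0,0]
    - [0,0,0]
  roll: [0,0,0,0,0,0,0,0,0,0]
  grip: [-1,-1,-1,-1,-1,-1,-1,-1,-1,-1]

```text
clock: 7.2
tcp_pos: [0.481, 0.2916, 0.3151]
tool_rot: [2.055, 2.362, 0.015]
wrist_force: [1.1, -0.2, 0.0]
grip_width: 0.0001
```

```bash
python3 - <<'E'
from h import *
st()
E
```

```text
t 7.2 box tcp [195.3   0.9 315.1] F [ 1.1 -0.2  0. ] w 0.0001 toolx [-0.138  0.99  -0.002] z [ 0.015  0.    -1.   ]
```

Request:
step_arm:
  dp:
    - [0,0,0.6]
    - [0,0,0.9]
    - [0,0,0.9]
    - [0,0,0.9]
    - [0,0,0]
  roll: [0,0,0,0,0]
  grip: [-1,-1,-1,-1,-1]

```text
clock: 7.7
tcp_pos: [0.4816, 0.2925, 0.2311]
tool_rot: [2.05, 2.364, 0.018]
wrist_force: [-0.7, 0.2, 0.6]
grip_width: -0.0
```

```bash
python3 - <<'E'
from h import *
st()
i1,_=snapshot("scene"); i2,_=snapshot("side"); look("side",["cover_edge"])
cv2.imwrite("pics/e.png",np.hstack([cv2.resize(i1[60:330,260:560],(400,360)),cv2.resize(i2[20:280,180:470],(400,360))]))
E
```

```text
t 7.7 box tcp [1.961e+02 1.000e-01 2.311e+02] F [-0.7  0.2  0.6] w -0.0 toolx [-0.141  0.99  -0.002] z [ 0.017  0.    -1.   ]
side cover_edge [([0.4865, 0.2231, 0.2482], 0.78)]
```

View pics/e.png

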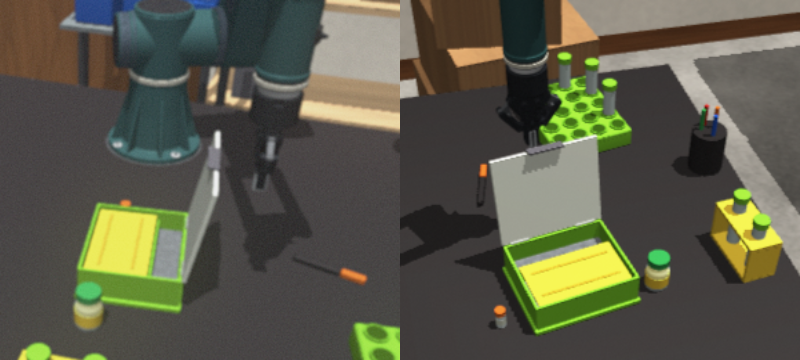

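The finger is behind the cover, clear of everything. Now I'll push the cover along its arc.

Request:
step_arm:
  dp:
    - [-0.5,0,-0.05]
    - [-0.6,0,-0.05]
    - [-0.6,0,-0.05]
    - [-0.6,0,0]
    - [-0.6,0,0]
    - [-0.6,0,0]
    - [-0.49,0,0.04]
    - [-0.49,0,0.04]
    - [-0.49,0,0.04]
    - [-0.46,0,0.16]
    - [-0.46,0,0.16]
    - [-0.46,0,0.16]
    - [0,0,0]
  roll: [0,0,0,0,0,0,0,0,0,0,0,0,0]
  grip: [-1,-1,-1,-1,-1,-1,-1,-1,-1,-1,-1,-1,-1]

```text
clock: 9.15
tcp_pos: [0.5122, 0.1224, 0.2307]
tool_rot: [2.048, 2.353, 0.047]
wrist_force: [-0.7, 0.4, 0.1]
grip_width: -0.0002
```

```bash
python3 - <<'E'
from h import *
st()
for c in ["scene","side"]:
    snapshot(c)
    for d in place_of("cover_edge",c)[:1]: print(c,box(w(c,d["xyz"])),d["confidence"])
E
```

```text
t 9.15 box tcp [ 23.4  -6.5 230.7] F [-0.7  0.4  0.1] w -0.0002 toolx [-0.138  0.99   0.004] z [ 0.036  0.009 -0.999]
scene [23.1 -4.7 60.3] 0.62
side [ -1.3   3.  233.5] 0.97
```

Request:
step_arm:
  dp:
    - [-0.45,0,0.47]
    - [-0.45,0,0.47]
    - [-0.3,0,0.41]
    - [-0.3,0,0.41]
    - [-0.3,0,0.41]
    - [-0.18,0,0.47]
    - [-0.18,0,0.47]
    - [-0.1,0,0.47]
    - [0,0,0]
  roll: [0,0,0,0,0,0,0,0,0]
  grip: [-1,-1,-1,-1,-1,-1,-1,-1,-1]

```text
clock: 10.25
tcp_pos: [0.5241, 0.0645, 0.1332]
tool_rot: [2.045, 2.356, 0.048]
wrist_force: [0.5, -0.1, 0.3]
grip_width: -0.0001
```

```bash
python3 - <<'E'
from h import *
st()
i1,_=snapshot("scene"); i2,_=snapshot("side")
for d in place_of("cover_edge","side")[:1]: print(box(w("side",d["xyz"])),d["confidence"])
cv2.imwrite("pics/f.png",np.hstack([cv2.resize(i1[60:330,260:560],(400,360)),cv2.resize(i2[20:280,180:470],(400,360))]))
E
```

```text
t 10.25 box tcp [-35.5 -10.2 133.2] F [ 0.5 -0.1  0.3] w -0.0001 toolx [-0.141  0.99   0.004] z [ 0.036  0.009 -0.999]
[-87.9   0.  119.8] 0.88
```

View pics/f.png

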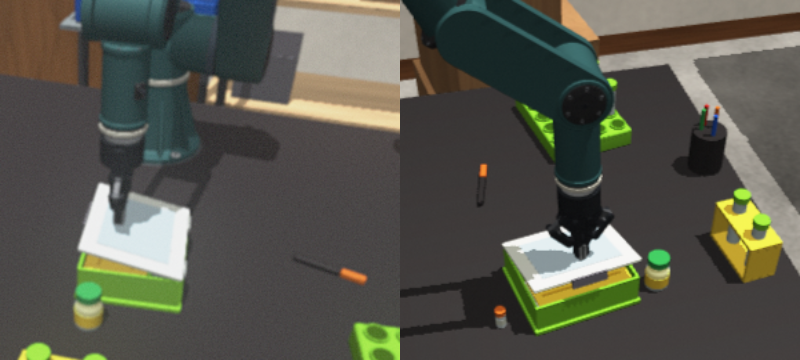

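The cover is about 13° open with the finger on it. Now I'll press it shut; contact should come at TCP z ≈ 0.1035.

Request:
step_arm:
  dp:
    - [-0.1,0,0.4]
    - [-0.1,0,0.4]
    - [0,0,0.3]
    - [0,0,0.12]
    - [0,0,0.1]
    - [0,0,0.05]
  roll: [0,0,0,0,0,0]
  grip: [-1,-1,-1,-1,-1,-1]

```text
clock: 11.0
tcp_pos: [0.5286, 0.0606, 0.1034]
tool_rot: [2.039, 2.355, 0.055]
wrist_force: [-7.6, -0.9, 21.9]
grip_width: 0.0001
```

```bash
python3 - <<'E'
from h import *
st()
E
```

```text
t 11.0 box tcp [-40.  -14.2 103.4] F [-7.6 -0.9 21.9] w 0.0001 toolx [-0.143  0.99   0.003] z [ 0.043  0.009 -0.999]
```

Contact came exactly at the expected shut height, with 22 N. I'll lift clear and check.

Request:
step_arm:
  dp:
    - [0,0,-0.2]
    - [0,0,-0.8]
    - [0,0,-0.9]
    - [0,0,-0.9]
    - [0,0,-0.9]
    - [0,0,-0.9]
    - [0,0,-0.9]
    - [0,0,-0.9]
    - [-0.5,0,-0.5]
    - [-0.8,0,0]
    - [-0.8,0,0]
    - [-0.8,0,0]
    - [-0.8,0,0]
    - [0,0,0]
  roll: [0,0,0,0,0,0,0,0,0,0,0,0,0,0]
  grip: [-1,-1,-1,-1,-1,-1,-1,-1,-1,-1,-1,-1,-1,-1]

```text
clock: 12.4
tcp_pos: [0.5347, -0.0338, 0.2822]
tool_rot: [2.035, 2.357, 0.058]
wrist_force: [0.8, 0.2, 0.5]
grip_width: -0.0
```

```bash
python3 - <<'E'
from h import *
st()
i1,d1=snapshot("scene"); look("scene",["cover_edge","reagent_center","spare_vial_center","marker","timer"]); m=regions_of("cover","scene")
if m:
    c=camera_params("scene"); f=240/np.tan(np.radians(c["fovy"])/2)
    v,u=np.nonzero(cv2.erode(m[0]["pixels"].astype(np.uint8),np.ones((5,5)))&(d1>0)); z=d1[v,u]
    P=(np.c_[(u-c["cx"])/f*z,(v-c["cy"])/f*z,z]-c["t"])@np.array(c["R"])
    B=np.c_[(P[:,:2]-C)@EX,(P[:,:2]-C)@EY,P[:,2]]; B=B[(abs(B[:,0])<.09)&(abs(B[:,1])<.1)]
    k=np.linalg.lstsq(np.c_[B[:,:2],np.ones(len(B))],B[:,2],rcond=None)[0]; print("plane dz/dx,dz/dy,z0",k,len(B))
i2,_=snapshot("side"); look("side",["cover_edge","reagent_center","spare_vial_center","marker","timer","tip_box"])
cv2.imwrite("pics/g.png",np.hstack([cv2.resize(i1[60:330,260:560],(400,360)),cv2.resize(i2[20:280,180:470],(400,360))]))
E
```

```text
t 12.4 box tcp [-134.3   -7.1  282.2] F [0.8 0.2 0.5] w -0.0 toolx [-0.146  0.989  0.004] z [ 0.045  0.01  -0.999]
scene cover_edge [([0.524, 0.0029, 0.0776], 0.59)]
scene reagent_center [([0.6807, 0.0642, 0.0347], 0.57)]
scene spare_vial_center [([0.508, 0.098, -0.0001], 0.27)]
scene marker [([0.3865, 0.424, -0.0006], 0.72)]
scene timer [([0.4155, -0.381, 0.0007], 0.68)]
plane dz/dx,dz/dy,z0 [-5.38632887e-04 -4.37309396e-05  7.80228080e-02] 3348
side cover_edge []
side reagent_center [([0.6778, 0.0638, 0.0346], 0.76)]
side spare_vial_center [([0.3606, 0.0315, 0.0204], 0.7)]
side marker [([0.3828, 0.4216, -0.0006], 0.64)]
side timer [([0.4113, -0.3805, 0.0017], 0.81)]
side tip_box [([0.5483, -0.4472, 0.0031], 0.71)]
```

View pics/g.png

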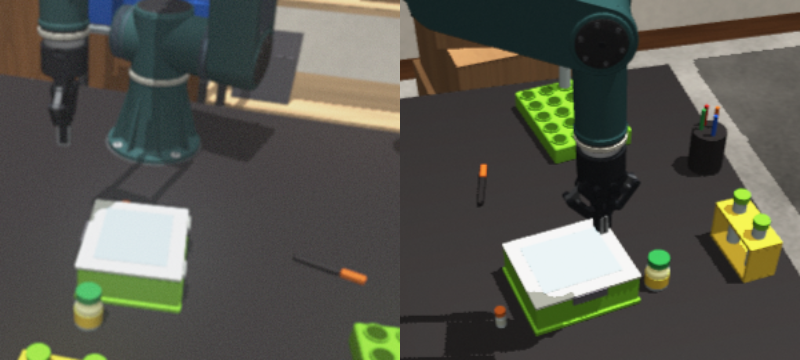

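The cover is flat, with a slope of 0.0005 and its top at 78.0 mm. Nothing else has moved beyond measurement noise, so I'm handing in.

```bash
python3 -c "
from bench import *
print(sign_off())"
```

```text
the job is handed in; nothing more can be done
None
```

The sample box is closed and the job is handed in. With the fingers shut, I folded the yellow flap down flat first. Then I went over and behind the white cover, pushed it along its arc and pressed it shut. By the last check the clock stood at about 12.4 s, and the arm was well clear of the box.

- **Flap:** it met its stop at the expected height under 25 N. The cameras then put its free edge at about 60 mm, against 61 mm when flat.
- **Cover:** it met the rim at the expected height under 22 N. A plane fitted to the depth image after lifting off gave the top at 78.0 mm (78.5 mm when shut) and a slope of about 0.0005 rad.
- **Other things on the bench:** the reagent jar, spare vial, marker, timer and tip box were within the networks' error of where they started.

**Gaps in the checks:**
- I could not look at the vials once the flap was over them. The only evidence they are still standing is that the flap went fully flat without snagging.
- In the last pictures, the network found no cover edge from the side camera. From the scene camera it gave a wrong place for the spare vial (confidence 0.27). I relied on the other camera for each.

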